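# Fit the pump lever to a ratchet clamp and squeeze a glue-up

## Robot

A 6-joint arm with a two-finger parallel gripper is mounted at the origin on a cart in front of the work surface, level with it; the furniture and walls round the work are solid. World frame = base frame: x ahead of the robot, y to its left, z up, the work surface at z = 0. Lengths are in mm, angles in rad, forces in N, time in s.
With the tool pointing down it reaches from about 275 to 850 mm from the base axis. Payload 19 kg.
Tool frame: the origin (TCP) lies between the finger pads; the fingertips stand ahead of it and the grasp point (between the pads) lies 2 mm behind it (arm.finger_overhang is the z of the fingertips in the tool frame, in mm); z points along the fingers, y is the direction in which the jaws open and shut (so a half turn about z gives the same grasp; the last joint's range is limited). The gripper opens to 85 mm and grips with 20 to 120 N. Pads are 22 mm wide; open, the fingers measure 114 mm over their backs; the gripper's body (76 mm by 85 mm) begins 54 mm behind the grasp point. The pads swing forward as they close: fully open they stand 13 mm farther back than shut.
Start: joints at [1.082, 0.15, 1.437, -0, 1.554, -0.134], TCP at [199.76, 539.155, 248.267] pointing down, gripper open.
Joint ranges: [-2.8, 2.8], [-0.68, 2.1], [0.12, 2.68], [-1.39, 4.53], [0.16, 2.79], [-2.81, 2.81]. Speed limits (rad/s): [1.89, 1.89, 2.22, 3.01, 3.01, 3.01].

## Interface

Orientations are given as a unit quaternion [x, y, z, w].
In Python, from cell import arm gives the robot as it stands. The module is installed in compiled form; this text tells all that it offers.
- The arm moves only by the tool send_rows, never from a script. Its argument "series" is a list that holds one entry, the list of rows, each a list of 5 numbers: the shift along the world's x, y, z in units of 150 mm (1.0 is 150 mm), then the turn about the world's z in units of 45 degrees (1.0 is 45 degrees), then the gripper's target within -1 to 1 (shut at 1, half-way at 0, fully open at -1). In form: [[[x, y, z, roll, fingers], ...]]. A call has 1 to 12 rows; each row is the pose to reach, as a shift and turn from the pose commanded when the call began; what a row does not reach only later rows make up. A row lasts 1/8 s, in which the tool goes at most 62.5 mm and 10.7 degrees, less where a joint would pass 70% of its speed; a pose out of reach is approached as far as the arm can. A call with a number of a shift or a turn outside -1 to 1 is refused whole. A call with a gripper value outside its range is refused whole. The fingers move at their own pace and stop on an object; "force" is the grip in N (left out, the last holds). Time passes only in rows, so rows that repeat a pose let the fingers close. It gives the time, the measured TCP pose, the force and the opening at its end, in the units of the state.
- arm.get_obs(): the state, without advancing time (a new reading comes with each control period).
- arm.capture(name): name is "side" or "top"; returns a dict with "image" (420x560x3 uint8, red, green, blue), "intrinsics" (3x3 intrinsics, pixels), "camera_from_world" (4x4, takes a point from world to camera coordinates). Camera axes: x right, y down, z forward; pixel columns grow to the right and rows downward; lengths in mm; the calibration is good to about 2 mm. A picture is of the moment at which its call begins. There is no depth.
- arm.sign_off(): hands the job in, once; it reports no verdict.
Trained networks look in the newest picture that a camera, given by its name, has taken for a name from the list of things; names that differ only in an ending like _2 or _b are one class to them, and where a whole thing is asked for, a point or a joint stands for the part that bears it (a point fixed in the world has none). Each returns a list of dicts, best first, with "p" (0 to 1); they miss things now and then, are a little off and sometimes report something else, mostly with a low value. They report only what shows in the picture. A call takes as long as a camera call. They do not tell look-alikes from the thing itself.
- arm.outline_of(target, camera): "mask" (420x560 bool, what is visible of it).
- arm.place_of(target, camera): "location" ([x, y, z] in mm, in the coordinates of the camera as it stood for that picture, good to about 4 mm: a listed point, or the origin of a listed thing).
The state is a dict: "t": time; "joint_positions": joint angles; "joint_velocities": joint speeds; "joint_torque": joint torques, N m; "tcp_pos": TCP position; "eef_rot": TCP orientation; "force": force on the tool from outside, world axes, zero at the start; "moment": the same for the moment, N m; "grip_width": opening from 0.0 (shut) to 1.0 (fully open).
Only numpy, scipy, OpenCV 4.12 (cv2) and the standard library are available. Lean on these libraries where they do the work, as an engineer would, in place of code of your own. Each camera call takes 0.05 s, during which the arm holds its last target.

## Task

A walnut block and an oak strip lie in the glue-up jig ready to be pressed together, but the pump lever of the jig's ratchet clamp is off: take it from the bench and fit it fully down on the clamp's square spindle, its handle beside the fixed grip. Then squeeze the lever towards the grip and let it back, as often as it takes for the jaw to close the gaps and clamp the walnut against the oak and the oak against the fence, moving the jaw and the wood only by the lever and leaving the other things on the bench alone. Finish while still holding the lever squeezed, with about 15 to 20 N, so that the joint stays firmly pressed but is not crushed.

Things in the scene. Friction and masses are not known exactly. Their poses are not given: they have to be found in the camera images.
- jig: Plywood base 150 x 312 x 15 mm, screwed down, with a grey cast clamp body (top 54 mm above the bench) at its left end and a wooden fence at its right. Origin: on the bench, straight below the spindle's axis; +x away from the robot, +y to the left at yaw 0, never tilted. The toothed bar runs along jig y at jig x = 38 mm and is pushed towards -y. Stands elsewhere and turned each time
- spindle_foot (a point): Centre of the foot of the upright steel spindle, 57 mm above the bench: the shoulder on which the lever's hub comes to rest. The spindle is 26 mm square and 32 mm tall; its lowest 24 mm are straight, its top 8 mm taper to 16 mm square. Axes turn with the spindle; with joint spindle at 0 they are those of the jig
- spindle (a joint): Turn in rad: 0 at rest, 0.22 at its stop; grows as the fitted handle swings towards the fixed grip (jig +y). A spring returns it: 2.5 to 4 N at 85 mm from the axis, moving the bar adds 2 N. A stroke advances the bar 38 mm x angle, less lost motion: 6 mm (one tooth) for a full stroke; on the way back the pawl slips and the bar stays. When the jaw presses the clamped wood it stops well short of 0.22
- bar (a joint): Advance of the toothed bar with the jaw in m, 0 at its rear end, at most 0.055. A friction brake (4 N) keeps it where it is when the lever is let go; the clamped wood stops it at about 0.040
- jaw: The toothed bar with the jaw at its front end: rubber-faced plate 46 mm wide, 34 mm tall, 4 mm above the base. It presses with about 2.2 N per newton at the lever's handle beyond the first 6 N (spring and brake): 15 to 20 N on the handle is right; above 70 N at the jaw the joint is crushed. Not to be pushed by hand
- jaw_face (a point): Centre of the jaw's pressing face, which looks to jig -y, 35 mm above the bench
- grip_handle (a point): Point on the middle line of the clamp's fixed grip, at jig (-90, 45, 69) mm. The grip is a steel neck and a wooden handle, 16 mm wide, 57 to 81 mm above the bench, from jig (-58, 40) to (-133, 52) mm, free all round and underneath; at x = -43 mm its neck leaves 28 mm beside the neck of the fitted lever
- lever: Loose pump lever, 0.28 kg, lying flat, right way up: dark steel hub 44 x 44 x 30 mm with a square through bore (27.3 mm), along its own -x a steel neck (20 to 62 mm out, 10 wide, 24 tall; centre of mass 45 mm out) and a wooden handle (58 to 135 mm out, 16 wide, 24 tall). Origin: bore centre at the underside of everything. Fitted, its axes agree with the spindle's (0.05 rad play)
- lever_handle (a point): Point on the middle line of the lever's handle at half its height, at (-90, 0, 12) mm in the lever's frame. Fitted and at rest lever and fixed grip measure 60 mm over both at 85 mm from the axis; squeezed to the stop 40 mm
- walnut: Dark block 60 x 70 x 22 mm lying on the base between the jaw and the oak, its 60 mm along jig y; origin at the centre of its underside, 15 mm above the bench. At the start 12 to 31 mm from the jaw and 4 to 10 mm from the oak
- oak: Light oak strip 45 x 120 x 32 mm lying on the base across the bar, between the walnut and the fence, 2 to 5 mm from the fence at the start; origin at the centre of its underside, 15 mm above the bench
- fence_face (a point): Middle of the face of the wooden fence, 140 mm wide, 40 mm tall, across the right end of the base (jig y = -205 mm), against which the oak is pressed
- tape_roll: Roll of masking tape, 100 mm, lying to the right of the jig: leave alone
- pencil: Red carpenter pencil, 156 mm, on the bench behind the jig: leave alone
- dowel_a: Dowel 16 x 110 mm, in front of the jig: leave alone
Mind the look-alikes: they are no part of the job. What is shaped like the lever but turquoise is not meant.

How it is judged (in metres and radians):
On the way, in this order (a step that is already met when the one before it is completed fails the run):
1. the lever sits fully down on the square spindle (within 4 mm), its handle on the side of the fixed grip (horizontal distance between lever and spindle_foot below 0.004 m and z of lever in the frame of spindle_foot below 0.004 m and angle between lever's own z axis and vertical below 0.12 rad and x of lever_handle in the frame of jig below -0.07 m), for 0.3 s.
2. the lever has been pumped and the jaw touches the walnut (contact force between jaw and walnut above 1 N and horizontal distance between lever and spindle_foot below 0.004 m and z of lever in the frame of spindle_foot below 0.004 m), for 0.1 s.
At the end, for the whole second after the job is handed in: The lever is seated on the spindle (within 4 mm, handle beside the grip), the fingers still push it (more than 3 N, spindle turned more than 0.015 rad), the jaw presses the walnut with 8 to 70 N, and that press goes on from the walnut to the oak and from the oak to the fence (more than 6 N each) (all of step 1 and contact force between the fingers and lever above 3 N and value of joint spindle above 0.015 rad and contact force between jaw and walnut between 8 and 70 N and contact force between walnut and oak above 6 N and contact force between oak and jig above 6 N); the arm keeps its last pose, push and grip.
It fails at once if the joint is crushed: the jaw presses the walnut with more than 70 N (contact force between jaw and walnut above 70 N).
It fails at once if the jaw or the wood is pushed by the robot itself (contact force between any of the arm, the fingers and jaw above 1.5 N or contact force between any of the arm, the fingers and walnut above 1.5 N or contact force between any of the arm, the fingers and oak above 1.5 N).
It fails at once if one of the other things is moved by more than 3 cm (distance of any of tape_roll, pencil, dowel_a from where it was at the start of the episode above 0.03 m).
It also fails if it takes over 72 s, if anything falls off the work surface, if the arm or the gripper's body presses on something with over 40 N, if the wrist force passes 120 N, or if a joint passes its speed limit or range.

## Working session

There is one attempt and no reset: what is moved stays moved. The work goes in short steps, Python scripts to look and compute and a tool call to move; the robot and the scene stay as the last step left them, time stands still between calls to the robot, and variables do not carry over. Pictures are saved under pics/ and viewed, and the job is handed in when it is done.

Besides the shell and the picture viewer there is one more tool, called after "Call:" as a command line: name --argument value ..., lists and objects as JSON in quotes. send_rows: Moves the arm, as the interface text tells. Its arguments: {"type":"object","properties":{"series":{"type":"array"},"force":{"type":"number"}},"required":["series"]}

```bash
mkdir -p pics; cat > h.py <<'E'
import numpy as np, cv2
from cell import arm
def cap(n,f):
    c=arm.capture(n); cv2.imwrite('pics/'+f,c['image'][:,:,::-1]); return c
def ray(c,u,v,z):
    K=np.array(c['intrinsics']);T=np.array(c['camera_from_world']);R=T[:3,:3];t=T[:3,3]
    d=R.T@np.linalg.solve(K,[u,v,1]);o=-R.T@t
    return o+d*(z-o[2])/d[2]
def proj(c,p):
    K=np.array(c['intrinsics']);T=np.array(c['camera_from_world'])
    q=K@(T[:3,:3]@np.array(p)+T[:3,3]);return q[:2]/q[2]
def w(c,p):
    T=np.array(c['camera_from_world']);return T[:3,:3].T@(np.array(p)-T[:3,3])
E
python3 - <<'E'
from h import *
for n in('top','side'):
    c=cap(n,n+'0.png')
    print(n,np.round(w(c,[0,0,0])))
    for t in['lever','lever_handle','spindle_foot','grip_handle','jaw_face','fence_face','walnut','oak','jig']:
        for r in arm.place_of(t,n)[:3]:
            p=w(c,r['location']);print(t,round(r['p'],2),p.round(1),proj(c,p).round())
o=arm.get_obs();print(o['t'],o['tcp_pos'],o['eef_rot'],arm.finger_overhang)
E
```

```text
top [ 496.  145. 1232.]
lever 0.83 [505.6 322.1  -2.7] [235. 244.]
lever 0.75 [494.1 586.2  -1.8] [148. 247.]
lever_handle 0.86 [416.5 350.   10.4] [225. 274.]
lever_handle 0.85 [437.6 516.   12.2] [169. 266.]
spindle_foot 0.42 [581.5  -2.1  54.7] [345. 218.]
grip_handle 0.96 [486.5  27.9  66.9] [335. 252.]
grip_handle 0.44 [638.9 -68.2  35.4] [367. 200.]
jaw_face 0.53 [634.4 -65.5  33.3] [366. 201.]
jaw_face 0.45 [5.873e+02 1.000e-01 5.410e+01] [344. 216.]
fence_face 0.76 [ 657.  -200.2   32.5] [412. 194.]
walnut 0.92 [ 649.5 -113.8   14.5] [381. 197.]
walnut 0.18 [418.5 349.7   8.4] [225. 273.]
oak 0.82 [ 653.8 -170.4   15.1] [400. 196.]
jig 0.87 [ 5.851e+02 -1.600e+00  4.000e-01] [343. 219.]
jig 0.3 [ 446.5 -154.8   -1.7] [394. 266.]
side [ 228. 1192. 1024.]
lever 0.73 [491.8 584.5  -4.1] [260. 330.]
lever 0.57 [504.3 322.5   1.8] [287. 260.]
lever_handle 0.82 [414.7 347.6  10.4] [312. 272.]
lever_handle 0.73 [437.4 519.   10.1] [287. 314.]
spindle_foot 0.45 [585.7   4.5  55.5] [294. 184.]
grip_handle 0.62 [488.3  27.9  72.7] [318. 190.]
jaw_face 0.57 [631.8 -66.3  35. ] [288. 175.]
fence_face 0.62 [ 659.5 -193.2   35.2] [292. 156.]
walnut 0.54 [ 645.9 -112.7   17.5] [289. 171.]
oak 0.51 [ 651.5 -167.3   15.9] [292. 164.]
jig 0.95 [589.7   5.1   0.8] [293. 195.]
jig 0.28 [500.7 326.3   1.6] [287. 261.]
1.0 [199.75877929 539.14735158 248.25578183] [ 1.76458928e-01  9.84308002e-01 -6.41384800e-05  3.18815769e-06] 17.0
```

```bash
python3 - <<'E'
import cv2
a=cv2.imread('pics/top0.png');cv2.imwrite('pics/t1.png',cv2.resize(a[170:320,120:320],(800,600),interpolation=2))
cv2.imwrite('pics/t2.png',cv2.resize(a[150:300,280:480],(800,600),interpolation=2))
a=cv2.imread('pics/side0.png');cv2.imwrite('pics/s1.png',a)
E
```

```text
(no output)
```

View pics/t1.png

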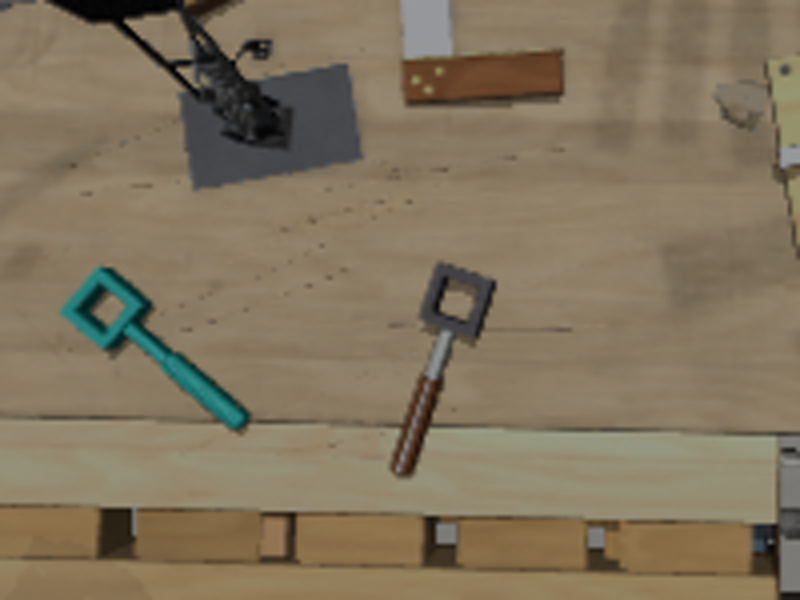

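View pics/t2.png

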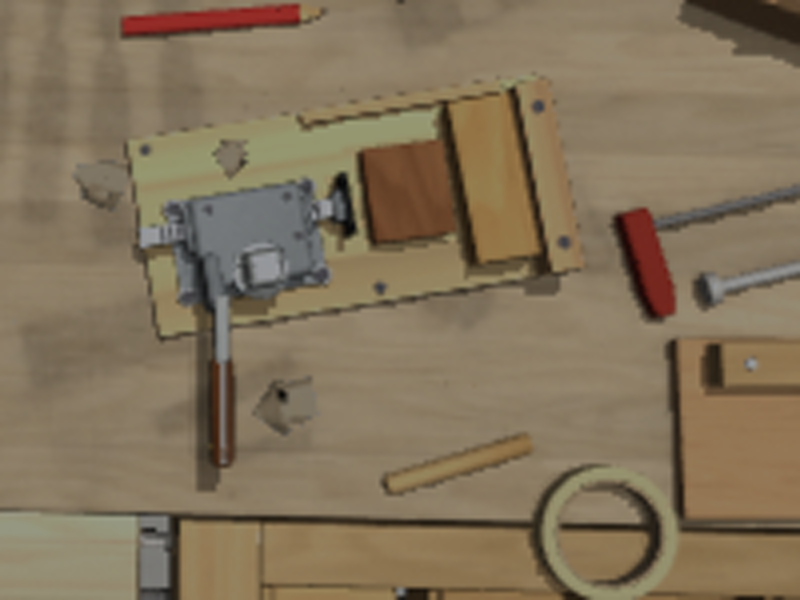

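View pics/s1.png

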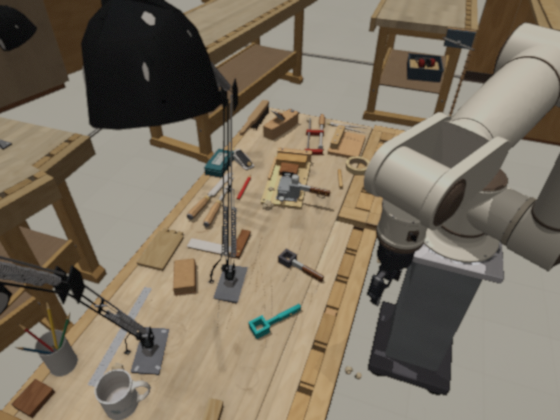

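View pics/top0.png

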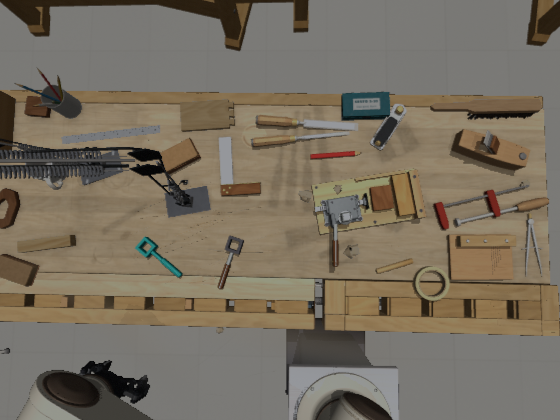

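Lever candidates: turquoise at (148,247) is the look-alike. The dark steel hub with the wooden handle at top (235,244) fits the description, and the enlarged crop confirms it. The jig's spindle top is at about (346,216), and the fixed grip points straight at the robot. Next I refine the poses.

```bash
cat > fit.py <<'E'
from h import *
from scipy.optimize import minimize
def box(x0,x1,y0,y1,z0,z1): return np.array([[x,y,z] for x in(x0,x1) for y in(y0,y1) for z in(z0,z1)],float)
LEV=[box(-22,22,-22,22,0,30),box(-62,-20,-5,5,0,24),box(-135,-58,-8,8,0,24)]
GRIP=[]
S=8
def sil(c,boxes,pose,z,off,crop,hole=None):
    co,si=np.cos(pose[2]),np.sin(pose[2]);x0,y0,x1,y1=crop
    im=np.zeros(((y1-y0)*S,(x1-x0)*S),np.uint8)
    def P(b):
        q=b.copy();q[:,0]=pose[0]+co*b[:,0]-si*b[:,1];q[:,1]=pose[1]+si*b[:,0]+co*b[:,1];q[:,2]=b[:,2]+z
        return np.array([(proj(c,p)+.5-[x0,y0])*S for p in q])
    for b in boxes: cv2.fillConvexPoly(im,cv2.convexHull(np.round(P(b)).astype(np.int32)),1)
    return cv2.resize(im.astype(np.float32),(x1-x0,y1-y0),interpolation=cv2.INTER_AREA)
def fill(m):
    cs,_=cv2.findContours(m.astype(np.uint8),cv2.RETR_EXTERNAL,cv2.CHAIN_APPROX_NONE)
    o=np.zeros(m.shape,np.uint8);cv2.drawContours(o,cs,-1,1,-1);return o
E
python3 - <<'E'
from fit import *
views=[]
for n in('top','side'):
    c=cap(n,n+'1.png')
    best=None
    for r in arm.outline_of('lever',n):
        ys,xs=np.nonzero(r['mask']);print(n,r['p'],xs.mean(),ys.mean(),len(xs))
        t=proj(c,[465,335,10])
        if best is None and np.hypot(xs.mean()-t[0],ys.mean()-t[1])<25: best=r['mask']
    m=fill(best);ys,xs=np.nonzero(m);crop=(xs.min()-8,ys.min()-8,xs.max()+9,ys.max()+9)
    views.append((c,m[crop[1]:crop[3],crop[0]:crop[2]].astype(np.float32),crop))
def fitv(vs):
    f=lambda p:sum(np.abs(sil(c,LEV,[p[0]*10,p[1]*10,p[2]*.1],0,None,cr)-m).sum()/m.sum() for c,m,cr in vs)
    r=minimize(f,[50.5,32.2,-2.9],method='Nelder-Mead',options=dict(initial_simplex=[[50.5,32.2,-2.9],[51.2,32.2,-2.9],[50.5,32.9,-2.9],[50.5,32.2,-2.2]]))
    return r.x*[10,10,.1],r.fun
print(fitv(views[:1]),fitv(views[1:]),fitv(views))
for n in('top','side'):
    c=arm.capture(n)
    for t in['spindle_foot','grip_handle','jaw_face','fence_face','jig']:
        for r in arm.outline_of(t,n)[:2]:
            ys,xs=np.nonzero(r['mask']);print(n,t,round(r['p'],2),xs.mean().round(1),ys.mean().round(1),xs.min(),xs.max(),ys.min(),ys.max(),len(xs))
E
```

```text
top 0.86 227.3135593220339 262.64406779661016 236
top 0.71 155.86888454011742 254.72407045009786 511
top 0.4 381.16510318949344 197.50281425891183 533
side 0.79 296.25779625779626 264.15176715176716 481
side 0.7 269.803328290469 321.94856278366115 661
(array([ 5.04603635e+02,  3.22847896e+02, -3.04240282e-01]), np.float64(1.0340306758880615)) (array([ 5.05477204e+02,  3.25037128e+02, -3.24104280e-01]), np.float64(0.1839592009782791)) (array([ 5.05363269e+02,  3.25164671e+02, -2.90029973e-01]), np.float64(1.2459471225738525))
top spindle_foot 0.68 345.3 216.6 340 350 212 221 95
top grip_handle 0.84 358.7 204.5 312 425 170 266 4162
top jaw_face 0.52 349.6 203.6 316 367 195 210 89
top fence_face 0.95 358.4 204.4 312 424 169 265 4008
top fence_face 0.28 430.1 281.3 413 448 266 299 505
top jig 0.73 359.7 204.3 312 425 169 266 4407
top jig 0.51 334.1 154.5 310 359 151 158 239
side spindle_foot 0.58 294.4 179.3 292 297 176 182 36
side grip_handle 0.83 289.5 183.4 260 329 148 209 1906
side jaw_face 0.67 285.2 180.6 279 291 172 200 65
side fence_face 0.77 289.5 183.5 260 329 148 208 1892
side jig 0.72 289.3 182.7 261 329 148 209 1954
side jig 0.6 284.1 183.7 279 291 171 201 77
```

```bash
python3 - <<'E'
import cv2
a=cv2.imread('pics/top1.png');cv2.imwrite('pics/t3.png',cv2.resize(a[185:245,305:385],(800,600),interpolation=2))
a=cv2.imread('pics/side1.png');cv2.imwrite('pics/s3.png',cv2.resize(a[150:210,255:335],(800,600),interpolation=2))
E
```

```text
(no output)
```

View pics/t3.png

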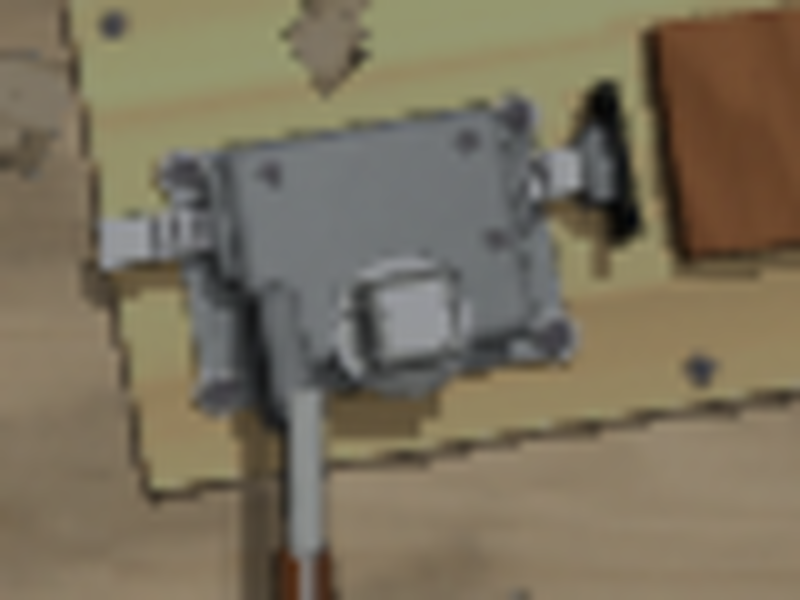

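View pics/s3.png

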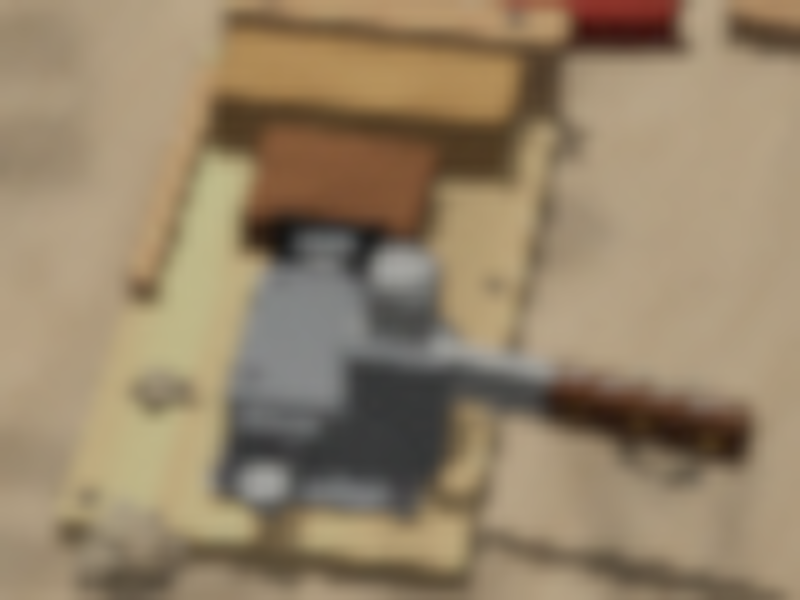

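```bash
python3 - <<'E'
from fit import *
ct=arm.capture('top');cs=arm.capture('side')
T=lambda d,s,o:[(d[0]+.5)/s-.5+o[0],(d[1]+.5)/s-.5+o[1]]
print('spindle top',ray(ct,*T((418,313),10,(305,185)),89),ray(cs,*T((405,268),10,(255,150)),89))
h=np.mean([(440,262),(496,282),(480,342),(422,320)],0)
for k in[(440,262),(496,282),(480,342),(422,320),h]: print('hub top',ray(ct,*T(k,4,(120,170)),30).round(1))
print('handle end',ray(ct,*T((402,474),4,(120,170)),12))
# base near edge
for k in[(152,495),(800,392)]: print('base',ray(ct,*T(k,10,(305,185)),15).round(1))
for k in[(152,495),(72,0)]: print('base left',ray(ct,*T(k,10,(305,185)),15).round(1))
for k in[(160,335),(578,268),(550,75),(127,140)]: print('corner',ray(ct,*T(k,4,(280,150)),15).round(1))
for k in [(305,390),(308,545)]: print('neck',ray(ct,*T(k,10,(305,185)),81).round(1))
for k in [(221,365),(221,460)]: print('grip',ray(ct,*T(k,4,(280,150)),81).round(1))
im=arm.capture('top')['image']
# color seg of the lever
sub=im[225:300,215:250].astype(int)
med=np.median(im[225:260,250:270].reshape(-1,3),0);print(med)
E
```

```text
spindle top [586.44146539  -1.03577142  89.        ] [584.2235484   3.2708618  89.       ]
hub top [531.1 334.5  30. ]
hub top [516.9 292.8  30. ]
hub top [472.9 303.7  30. ]
hub top [488.5 346.8  30. ]
hub top [502.3 319.5  30. ]
handle end [374.89724787 361.94403449  12.        ]
base [537.4  68.4  15. ]
base [ 569.8 -123.3   15. ]
base left [537.4  68.4  15. ]
base left [685.7  92.7  15. ]
corner [539.4  68.8  15. ]
corner [ 591.9 -240.1   15. ]
corner [ 736.8 -222.4   15. ]
corner [685.5  93.9  15. ]
neck [565.1  29.7  81. ]
neck [521.6  28.9  81. ]
grip [516.5  30.2  81. ]
grip [450.5  30.3  81. ]
[143. 127. 103.]
```

Call:
send_rows --series '[[[0.3,-0.22,0,0.05,-1],[0.6,-0.45,0,0.055,-1],[0.87,-0.68,0,0.055,-1],[0.87,-0.68,0,0.055,-1]]]' --force 60

```text
t: 2.45
tcp_pos: [332.6, 435.2, 248.3]
eef_rot: [0.157, 0.988, -0.0, 0.0]
force: [-0.2, 1.1, -0.9]
grip_width: 0.999
```

Call:
send_rows --series '[[[0.3,-0.22,-0.1,0,-0.5],[0.6,-0.45,-0.4,0,-0.3],[0.875,-0.675,-0.8,0,-0.2],[0.875,-0.675,-0.8,0,-0.2],[0.875,-0.675,-0.8,0,-0.2],[0.875,-0.675,-0.8,0,-0.2]]]'

```text
t: 3.2
tcp_pos: [461.2, 336.8, 129.2]
eef_rot: [0.155, 0.988, 0.0, 0.0]
force: [0.0, 0.6, 0.1]
grip_width: 0.601
```

```bash
python3 - <<'E'
from h import *
o=arm.get_obs();print(o['t'],o['tcp_pos'],o['eef_rot'],o['grip_width'],o['force'])
for n in('top','side'):
    c=cap(n,n+'2.png'); q=proj(c,o['tcp_pos']).astype(int);print(n,q)
    a=c['image'][:,:,::-1][max(q[1]-60,0):q[1]+60,q[0]-80:q[0]+80]
    cv2.imwrite('pics/%s2c.png'%n,cv2.resize(a,(800,600),interpolation=2))
E
```

```text
3.2 [461.17895655 336.83347407 129.21929108] [1.54881242e-01 9.87932988e-01 3.58327959e-04 2.89322516e-04] 0.600617026674135 [0.01515397 0.57859349 0.11586671]
top [222 260]
side [299 238]
```

View pics/top2c.png

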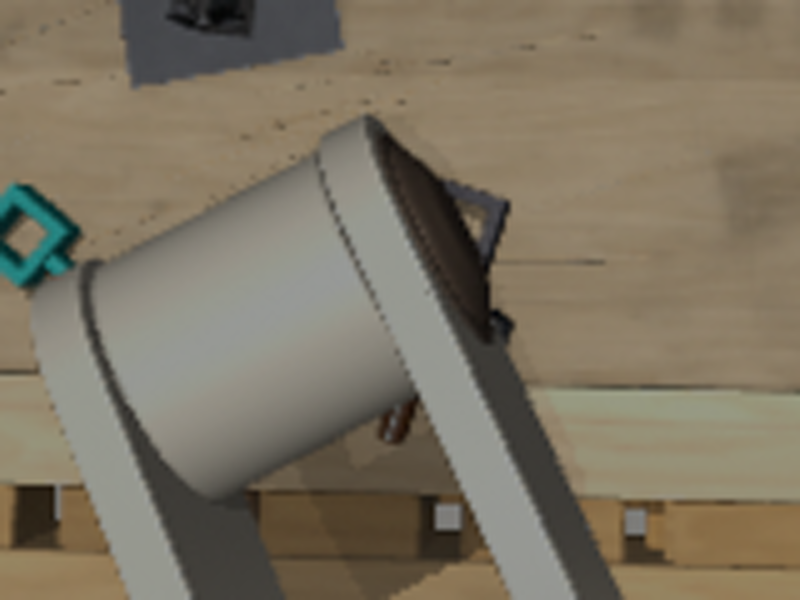

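View pics/side2c.png

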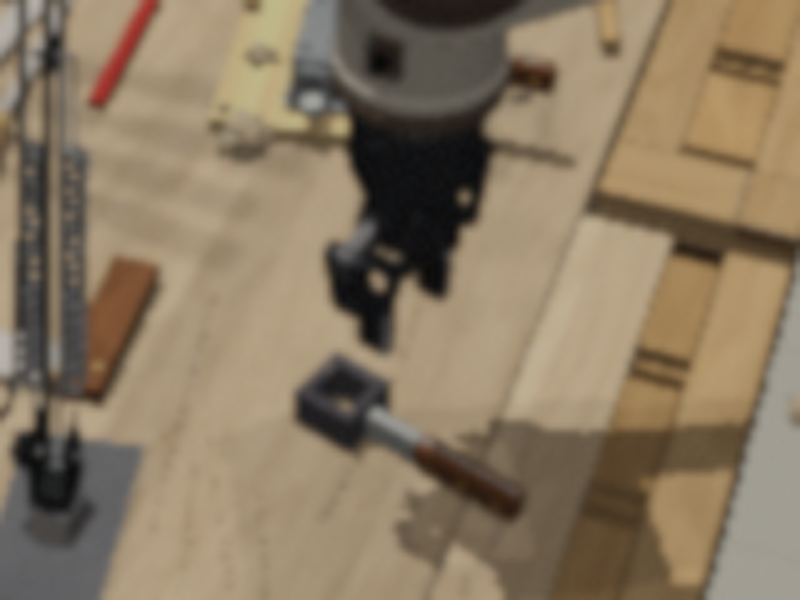

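The side view shows the fingers above the neck, about (380,330) over (395,430) in the crop. Descend and grasp.

Call:
send_rows --series '[[[0,0,-0.3,0,-0.2],[0,0,-0.6,0,-0.2],[0,0,-0.72,0,-0.2],[0,0,-0.72,0,-0.2],[0,0,-0.72,0,1],[0,0,-0.72,0,1],[0,0,-0.72,0,1],[0,0,-0.72,0,1],[0,0,-0.72,0,1],[0,0,-0.72,0,1]]]' --force 80

```text
t: 4.55
tcp_pos: [462.2, 336.3, 21.9]
eef_rot: [0.155, 0.988, 0.001, 0.001]
force: [-1.9, -0.3, 10.5]
grip_width: 0.092
```

Call:
send_rows --series '[[[0,0,0.15,0,1],[0,0,0.4,0,1],[0,0,0.7,0,1],[0,0,0.8,0,1],[0,0,0.8,0,1],[0,0,0.8,0,1]]]'

```text
t: 5.3
tcp_pos: [460.9, 335.5, 138.6]
eef_rot: [0.155, 0.988, -0.001, -0.001]
force: [-0.1, -1.3, -3.1]
grip_width: 0.096
```

```bash
cat > look.py <<'E'
from h import *
import sys
def look(tag,pt=None,W=80,H=60):
    o=arm.get_obs();print(round(o['t'],2),o['tcp_pos'].round(1),o['eef_rot'].round(3),round(o['grip_width'],3),o['force'].round(1),o['joint_positions'].round(2))
    p=o['tcp_pos'] if pt is None else pt
    for n in('top','side'):
        c=cap(n,n+tag+'.png'); q=proj(c,p).astype(int);x0,y0=max(q[0]-W,0),max(q[1]-H,0);print(n,'crop off',x0,y0)
        a=c['image'][:,:,::-1][y0:y0+2*H,x0:x0+2*W]
        cv2.imwrite('pics/%s%sc.png'%(n,tag),cv2.resize(a,(800,600),interpolation=2))
E
python3 - <<'E'
from look import *
look('3')
E
```

```text
5.3 [460.9 335.5 138.6] [ 0.155  0.988 -0.001 -0.001] 0.096 [-0.1 -1.3 -3.1] [ 0.49  0.2   1.6  -0.    1.34 -0.76]
top crop off 142 200
side crop off 220 175
```

View pics/side3c.png

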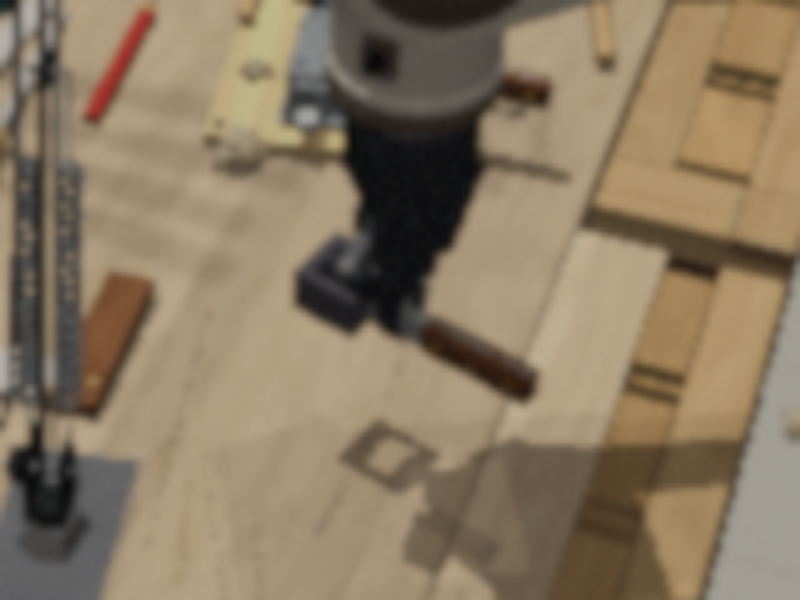

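Call:
send_rows --series '[[[0.1,-0.3,0.05,0.15,1],[0.2,-0.65,0.05,0.35,1],[0.3,-1.0,0.05,0.5,1],[0.3,-1.0,0.05,0.6,1]]]'

```text
t: 5.9
tcp_pos: [507.1, 182.7, 146.8]
eef_rot: [-0.079, 0.997, -0.0, -0.001]
force: [-0.0, 0.4, -2.0]
grip_width: 0.095
```

Call:
send_rows --series '[[[0.05,-0.3,0,0,1],[0.1,-0.6,0,0,1],[0.2,-0.9,0,0,1],[0.24,-1.0,0,0,1]]]'

```text
t: 6.4
tcp_pos: [542.7, 33.7, 146.8]
eef_rot: [-0.079, 0.997, -0.0, -0.001]
force: [-1.2, 1.0, -3.7]
grip_width: 0.094
```

Call:
send_rows --series '[[[0,-0.15,0,0,1],[0,-0.277,0,0,1],[0,-0.277,0,0,1],[0,-0.277,0,0,1],[0,-0.277,0,0,1]]]'

```text
t: 7.02
tcp_pos: [542.5, -5.0, 147.8]
eef_rot: [-0.08, 0.997, 0.0, 0.0]
force: [-0.9, -0.3, -3.7]
grip_width: 0.089
```

```bash
python3 - <<'E'
from look import *
look('4',[560,0,100],48,36)
E
```

```text
7.03 [542.5  -5.  147.8] [-0.08   0.997  0.     0.   ] 0.089 [-0.9 -0.3 -3.7] [-0.15  0.14  1.66  0.    1.35 -1.88]
top crop off 298 189
side crop off 253 138
```

View pics/side4c.png

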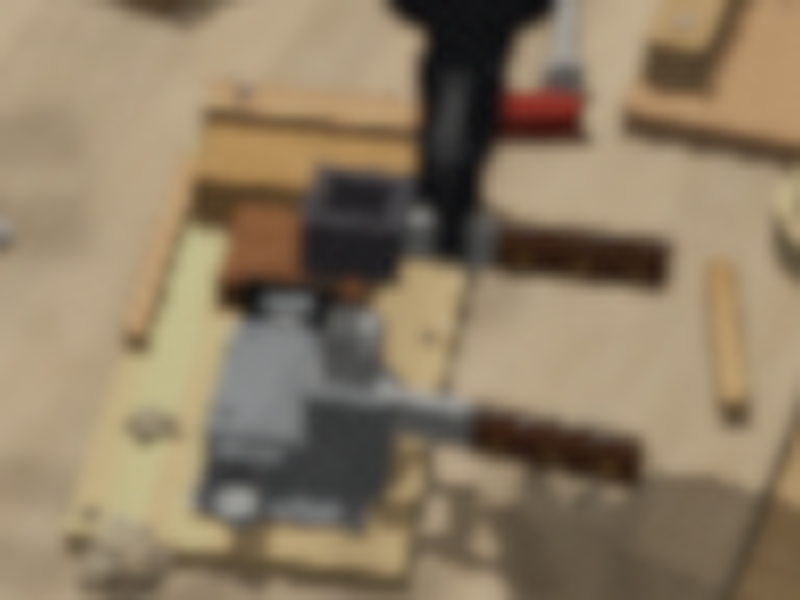

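View pics/top4c.png

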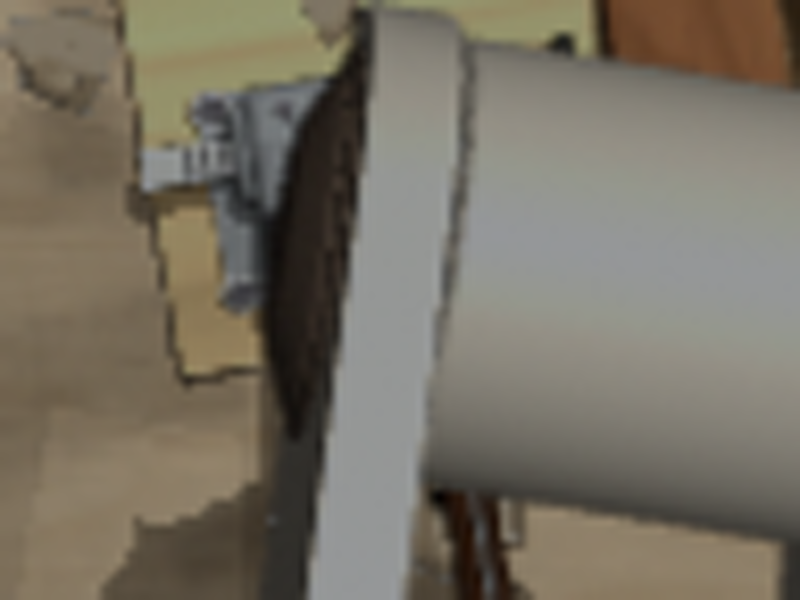

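```bash
python3 - <<'E'
from fit import *
c=arm.capture('side');s=800/96;x0,y0=253,138
im=cv2.imread('pics/side4.png')
big=cv2.resize(im[148:178,283:313],(750,750),interpolation=cv2.INTER_CUBIC)
def P(p): return (proj(c,p)+.5-[283,148])*25
co,si=np.cos(.159),np.sin(.159)
B=np.array([586.5,2.0])
def L(x,y,z): return [B[0]+co*x-si*y,B[1]+si*x+co*y,z]
for zz in(156,126):
  pts=np.array([P(L(x,y,zz)) for x,y in((-22,-22),(22,-22),(22,22),(-22,22))]).astype(int)
  cv2.polylines(big,[pts],True,(0,255,0) if zz==156 else (0,255,255),1)
pts=np.array([P(L(x,y,156)) for x,y in((-13.6,-13.6),(13.6,-13.6),(13.6,13.6),(-13.6,13.6))]).astype(int)
cv2.polylines(big,[pts],True,(255,255,0),1)
for z,h in((89,8),(81,13),(57,13)):
  pts=np.array([P([585.3+co*x*h-si*y*h,1+si*x*h+co*y*h,z]) for x,y in((-1,-1),(1,-1),(1,1),(-1,1))]).astype(int)
  cv2.polylines(big,[pts],True,(0,0,255),1)
cv2.imwrite('pics/ov4.png',big[:600] if 0 else cv2.resize(big,(600,600)))
E
```

```text
(no output)
```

View pics/ov4.png

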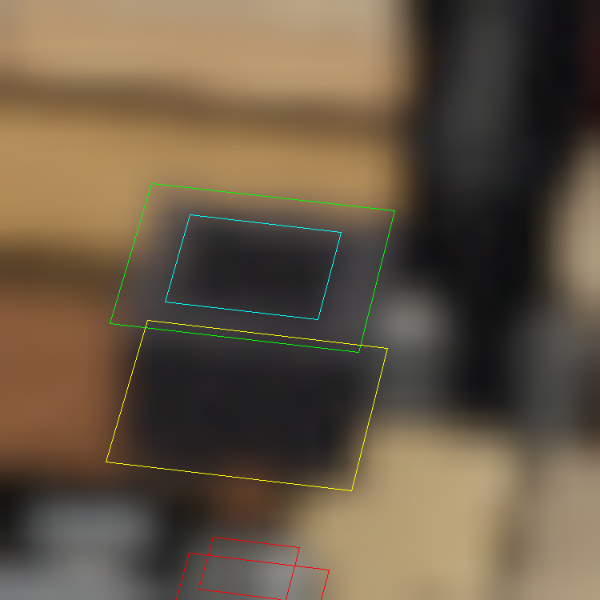

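```bash
python3 - <<'E'
from fit import *
c=arm.capture('side')
im=cv2.imread('pics/side4.png')
ox,oy=278,158
big=cv2.resize(im[oy:oy+35,ox:ox+40],(800,700),interpolation=cv2.INTER_CUBIC)[:600]
def P(p): return (proj(c,p)+.5-[ox,oy])*20
co,si=np.cos(.159),np.sin(.159)
for (bx,by),col in (((585.3,1),(0,0,255)),((584.2,3.3),(0,255,0))):
 for z,h in((89,8),(81,13),(57,13)):
  pts=np.array([P([bx+co*x*h-si*y*h,by+si*x*h+co*y*h,z]) for x,y in((-1,-1),(1,-1),(1,1),(-1,1))]).astype(int)
  cv2.polylines(big,[pts],True,col,1)
cv2.imwrite('pics/ov5.png',big)
c=arm.capture('top');im=cv2.imread('pics/top1.png')
ox,oy=330,200
big=cv2.resize(im[oy:oy+30,ox:ox+40],(800,600),interpolation=cv2.INTER_CUBIC)
for (bx,by),col in (((585.3,1),(0,0,255)),((586.4,-1),(0,255,0))):
 for z,h in((89,8),(81,13),(57,13)):
  pts=np.array([P([bx+co*x*h-si*y*h,by+si*x*h+co*y*h,z]) for x,y in((-1,-1),(1,-1),(1,1),(-1,1))]).astype(int)
  cv2.polylines(big,[pts],True,col,1)
cv2.imwrite('pics/ov6.png',big)
E
```

```text
(no output)
```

View pics/ov5.png

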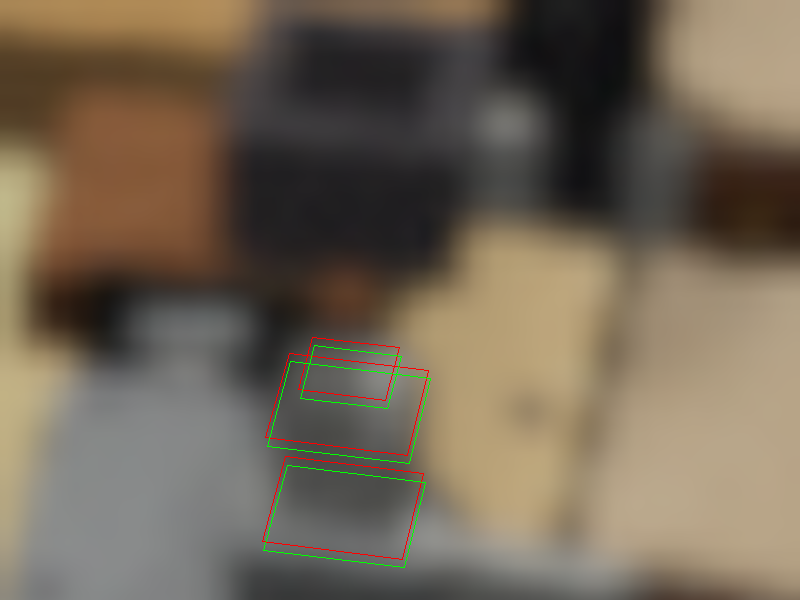

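View pics/ov6.png

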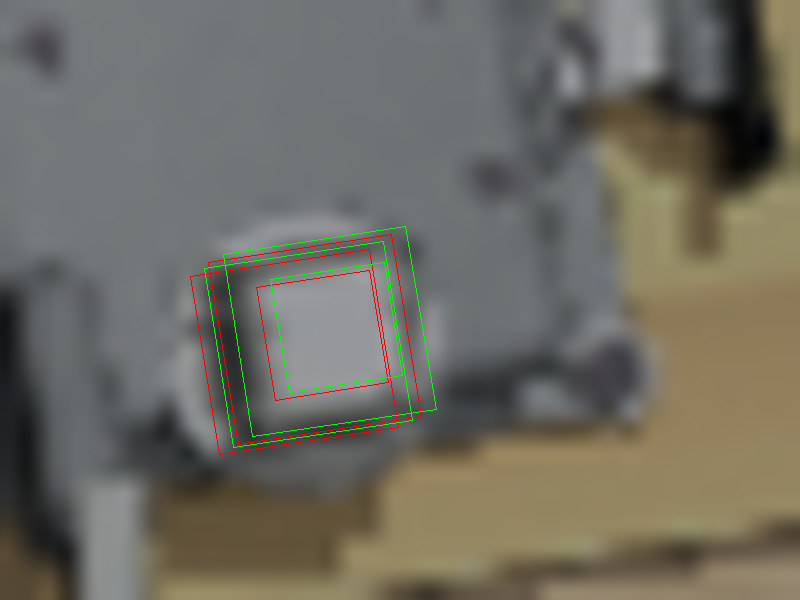

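The side overlay shows the hub within about 1–2 mm of where I predicted it, with the spindle directly below. The two cameras disagree by about 4 mm in y, but the taper can take that up. Descend with force checks.

Call:
send_rows --series '[[[-0.01,0.008,-0.1,0,1],[-0.01,0.008,-0.2,0,1],[-0.01,0.008,-0.26,0,1],[-0.01,0.008,-0.28,0,1],[-0.01,0.008,-0.28,0,1]]]'

```text
t: 7.9
tcp_pos: [541.1, -4.5, 105.7]
eef_rot: [-0.08, 0.997, -0.0, -0.0]
force: [-0.5, -0.1, -3.0]
grip_width: 0.091
```

Call:
send_rows --series '[[[0,0,-0.012,0,1],[0,0,-0.024,0,1],[0,0,-0.024,0,1]]]'

```text
t: 8.28
tcp_pos: [541.6, -4.9, 102.7]
eef_rot: [-0.08, 0.997, -0.001, 0.001]
force: [2.0, -4.6, 1.3]
grip_width: 0.096
```

Call:
send_rows --series '[[[0.004,-0.008,0,0,1],[0.004,-0.008,-0.012,0,1],[0.004,-0.008,-0.02,0,1],[0.004,-0.008,-0.02,0,1]]]'

```text
t: 8.78
tcp_pos: [541.9, -5.6, 99.0]
eef_rot: [-0.08, 0.997, -0.0, 0.0]
force: [5.0, -0.8, -3.3]
grip_width: 0.095
```

Call:
send_rows --series '[[[0.004,-0.001,-0.02,0,1],[0.004,-0.001,-0.04,0,1],[0.004,-0.001,-0.06,0,1],[0.004,-0.001,-0.06,0,1]]]'

```text
t: 9.28
tcp_pos: [542.1, -5.7, 89.8]
eef_rot: [-0.08, 0.997, 0.0, -0.0]
force: [2.3, 0.0, -3.1]
grip_width: 0.093
```

Sliding down the spindle freely.

Call:
send_rows --series '[[[0.001,0,-0.02,0,1],[0.001,0,-0.04,0,1],[0.001,0,-0.06,0,1],[0.001,0,-0.068,0,1],[0.001,0,-0.072,0,1],[0.001,0,-0.072,0,1]]]'

```text
t: 10.02
tcp_pos: [542.4, -5.8, 79.4]
eef_rot: [-0.08, 0.997, -0.0, -0.0]
force: [-0.3, 0.4, -3.3]
grip_width: 0.092
```

Call:
send_rows --series '[[[0,0,-0.01,0,1],[0,0,-0.02,0,1],[0,0,-0.02,0,1]]]'

```text
t: 10.4
tcp_pos: [543.1, -5.9, 78.4]
eef_rot: [-0.08, 0.997, -0.0, 0.001]
force: [-8.0, 0.4, 22.2]
grip_width: 0.094
```

Seated: z contact at 78.4, which puts the underside about 57 mm up. Release, raise and check.

Call:
send_rows --series '[[[0,0,0.01,0,0.45],[0,0,0.01,0,0.45],[0,0,0.01,0,0.45],[0,0,0.15,0,0.45],[0,0,0.4,0,0.45],[-0.25,0,0.4,0,0.0],[-0.4,0,0.4,0,-1],[-0.4,0,0.4,0,-1],[-0.4,0,0.4,0,-1]]]'

```text
t: 11.52
tcp_pos: [482.8, -5.9, 136.4]
eef_rot: [-0.08, 0.997, -0.0, 0.0]
force: [-0.9, -0.1, -0.4]
grip_width: 0.997
```

```bash
python3 - <<'E'
from look import *
look('5',[560,0,60],48,36)
for n in('top','side'):
    c=arm.capture(n)
    for t in('lever','lever_handle','grip_handle','spindle_foot'):
        for r in arm.place_of(t,n)[:1]: print(n,t,round(r['p'],2),w(c,r['location']).round(1))
E
```

```text
11.53 [482.8  -5.9 136.4] [-0.08   0.997 -0.     0.   ] 0.997 [-0.9 -0.1 -0.4] [-0.17  0.02  1.8  -0.    1.31 -1.9 ]
top crop off 296 189
side crop off 253 147
top lever 0.63 [493.1 588.6  -4.5]
top lever_handle 0.88 [438.7 513.5  13.8]
top spindle_foot 0.4 [ 5.867e+02 -1.000e-01  5.540e+01]
side lever 0.95 [493.1 584.8  -2.1]
side lever_handle 0.79 [495.5 -18.9  63.5]
side grip_handle 0.76 [489.3  28.9  69.3]
side spindle_foot 0.42 [584.3   2.5  54.8]
```

View pics/side5c.png

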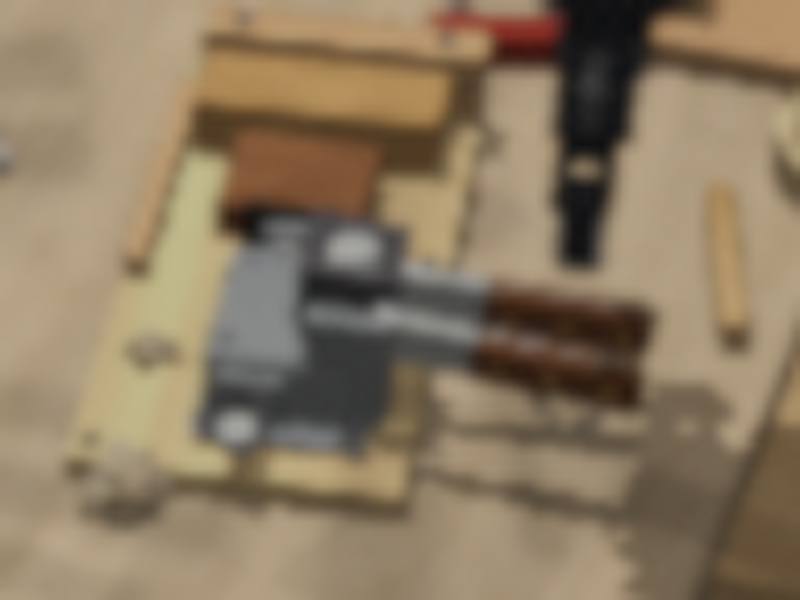

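View pics/top5c.png

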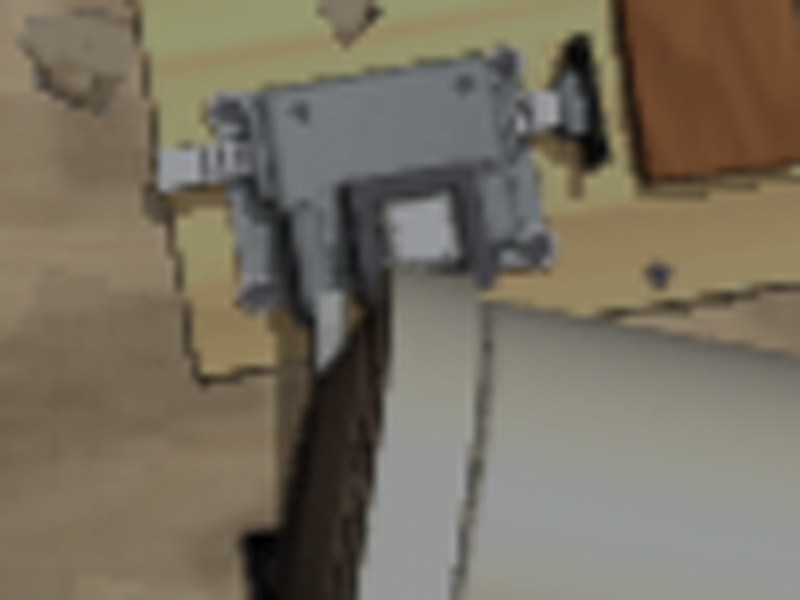

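Lever is on the spindle: the side view shows the spindle top in the bore at (352,245), with the handles side by side. Straddle both handles.

Call:
send_rows --series '[[[0.1,0.114,0,0,-1],[0.1,0.114,0,0,-1],[0.1,0.114,-0.2,0,-1],[0.1,0.114,-0.4,0,-1],[0.1,0.114,-0.53,0,-1],[0.1,0.114,-0.53,0,-1],[0.1,0.114,-0.53,0,-1]]]' --force 20

```text
t: 13.0
tcp_pos: [497.7, 11.1, 57.8]
eef_rot: [-0.08, 0.997, -0.0, 0.0]
force: [-0.2, -0.6, -0.4]
grip_width: 1.004
```

```bash
python3 - <<'E'
from look import *
look('6',[520,10,60],48,36)
E
```

```text
13.0 [497.7  11.1  57.8] [-0.08   0.997 -0.     0.   ] 1.004 [-0.2 -0.6 -0.4] [-0.13  0.14  1.86 -0.    1.14 -1.86]
top crop off 293 203
side crop off 263 151
```

View pics/side6c.png

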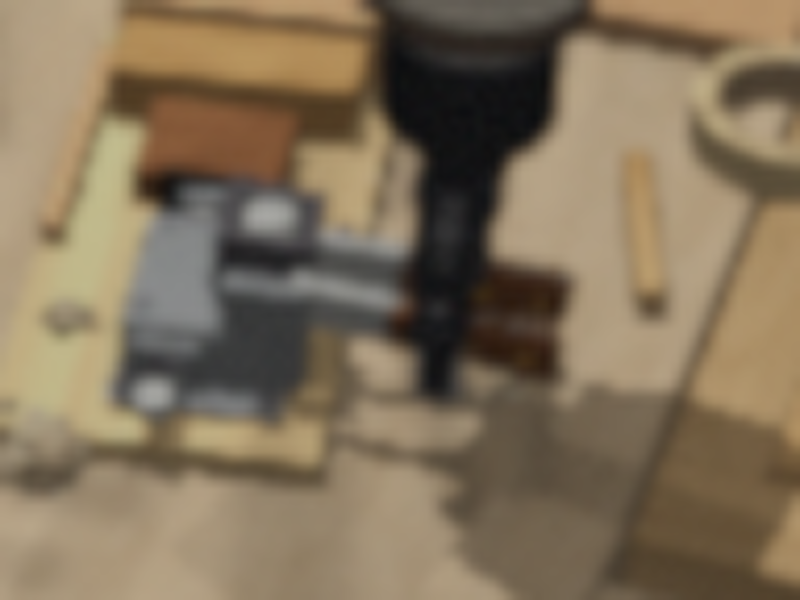

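The gripper straddles both handles, near side finger at (440,330). First test stroke by the arm.

Call:
send_rows --series '[[[-0.005,0.033,0,0,-1],[-0.01,0.066,0,0,-1],[-0.016,0.1,0,0,-1],[-0.021,0.132,0,0,-1],[-0.021,0.132,0,0,-1]]]'

```text
t: 13.72
tcp_pos: [494.2, 31.4, 56.9]
eef_rot: [-0.08, 0.997, -0.0, 0.0]
force: [-2.6, -3.0, 2.1]
grip_width: 0.999
```

Call:
send_rows --series '[[[-0.004,0.026,0,0,-1],[-0.008,0.05,0,0,-1],[-0.008,0.05,0,0,-1]]]'

```text
t: 14.1
tcp_pos: [493.4, 38.4, 57.1]
eef_rot: [-0.08, 0.997, -0.0, 0.0]
force: [1.1, -5.8, 4.3]
grip_width: 1.0
```

Call:
send_rows --series '[[[-0.002,0.014,0,0,-1],[-0.002,0.014,0,0,-1],[-0.002,0.014,0,0,-1]]]'

```text
t: 14.48
tcp_pos: [493.3, 40.3, 57.2]
eef_rot: [-0.08, 0.997, -0.0, 0.001]
force: [1.3, -6.3, 3.8]
grip_width: 0.997
```

Call:
send_rows --series '[[[-0.002,0.014,0,0,-1],[-0.002,0.014,0,0,-1],[-0.002,0.014,0,0,-1]]]'

```text
t: 14.85
tcp_pos: [493.3, 41.1, 57.3]
eef_rot: [-0.08, 0.997, -0.002, 0.001]
force: [3.4, -21.1, 2.0]
grip_width: 1.002
```

Spindle stop reached at cmd y≈41, as predicted. Now test what one-sided push the gripper gives at 20 N, against the stop, where the jaw takes no load.

Call:
send_rows --series '[[[0.002,-0.014,0,0,-1],[0.002,-0.014,0,0,0],[0.002,-0.014,0,0,0],[0.002,-0.014,0,0,0]]]'

```text
t: 15.35
tcp_pos: [493.9, 37.7, 58.5]
eef_rot: [-0.079, 0.997, -0.003, 0.001]
force: [-5.7, -34.8, 22.7]
grip_width: 0.911
```

Pushing one-sided, the gripper delivers about twice its setting, so I'll pump and hold with the arm, which the wrist force measures directly. Full strokes 2 and 3 are safe; the estimated gap is about 27 mm in total.

Call:
send_rows --series '[[[0,0,0,0,-1],[0.01,-0.066,0,0,-1],[0.022,-0.135,0,0,-1],[0.022,-0.135,0,0,-1],[0.015,-0.1,0,0,-1],[0.01,-0.066,0,0,-1],[0.005,-0.033,0,0,-1],[0,0.002,0,0,-1],[0,0.002,0,0,-1]]]'

```text
t: 16.48
tcp_pos: [492.9, 40.8, 57.1]
eef_rot: [-0.08, 0.997, -0.001, 0.0]
force: [0.9, -11.0, 0.9]
grip_width: 0.997
```

```bash
python3 - <<'E'
from look import *
look('7',[610,-60,40],48,36)
E
```

```text
16.48 [492.9  40.8  57.1] [-0.08   0.997 -0.001  0.   ] 0.997 [  0.9 -11.    0.9] [-0.07  0.13  1.87 -0.    1.14 -1.8 ]
top crop off 316 173
side crop off 245 139
```

View pics/top7c.png

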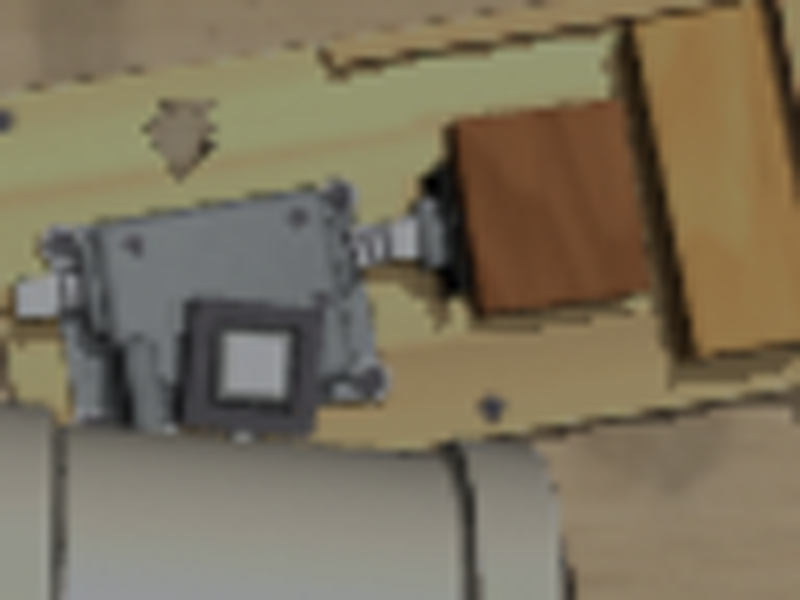

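View pics/side7c.png

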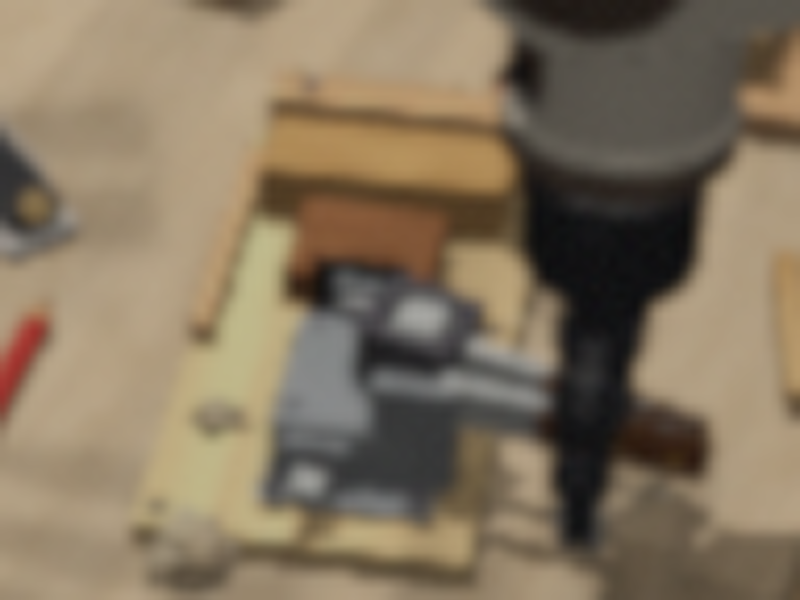

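After two strokes the top view shows the jaw (455,230) nearly at the walnut. Walnut–oak is about 6 mm apart at (650,200), and oak–fence a few mm. From here on I step carefully.

Call:
send_rows --series '[[[0.01,-0.066,0,0,-1],[0.022,-0.137,0,0,-1],[0.022,-0.137,0,0,-1],[0.015,-0.1,0,0,-1],[0.01,-0.07,0,0,-1],[0.008,-0.053,0,0,-1],[0.008,-0.053,0,0,-1]]]'

```text
t: 17.45
tcp_pos: [493.6, 33.4, 56.9]
eef_rot: [-0.08, 0.997, -0.0, -0.0]
force: [-2.5, -6.0, 2.9]
grip_width: 0.997
```

Call:
send_rows --series '[[[-0.002,0.013,0,0,-1],[-0.002,0.013,0,0,-1]]]'

```text
t: 17.7
tcp_pos: [493.4, 35.3, 57.0]
eef_rot: [-0.08, 0.997, -0.0, -0.0]
force: [-1.6, -5.8, 3.5]
grip_width: 1.002
```

Call:
send_rows --series '[[[-0.002,0.013,0,0,-1],[-0.002,0.013,0,0,-1]]]'

```text
t: 17.95
tcp_pos: [493.3, 37.2, 57.1]
eef_rot: [-0.08, 0.997, -0.0, 0.0]
force: [-2.2, -6.2, 2.4]
grip_width: 1.002
```

Call:
send_rows --series '[[[-0.002,0.013,0,0,-1],[-0.002,0.013,0,0,-1]]]'

```text
t: 18.2
tcp_pos: [493.1, 39.1, 57.1]
eef_rot: [-0.08, 0.997, -0.0, 0.0]
force: [-0.5, -6.5, 3.0]
grip_width: 1.0
```

Call:
send_rows --series '[[[-0.002,0.014,0,0,-1],[-0.002,0.014,0,0,-1]]]'

```text
t: 18.45
tcp_pos: [493.0, 40.8, 57.2]
eef_rot: [-0.08, 0.997, -0.001, 0.0]
force: [0.4, -12.0, 2.5]
grip_width: 1.004
```

```bash
python3 - <<'E'
from look import *
look('8',[620,-110,40],48,36)
E
```

```text
18.45 [493.   40.8  57.2] [-0.08   0.997 -0.001  0.   ] 1.004 [  0.4 -12.    2.5] [-0.07  0.13  1.87 -0.    1.14 -1.8 ]
top crop off 333 169
side crop off 246 132
```

View pics/top8c.png

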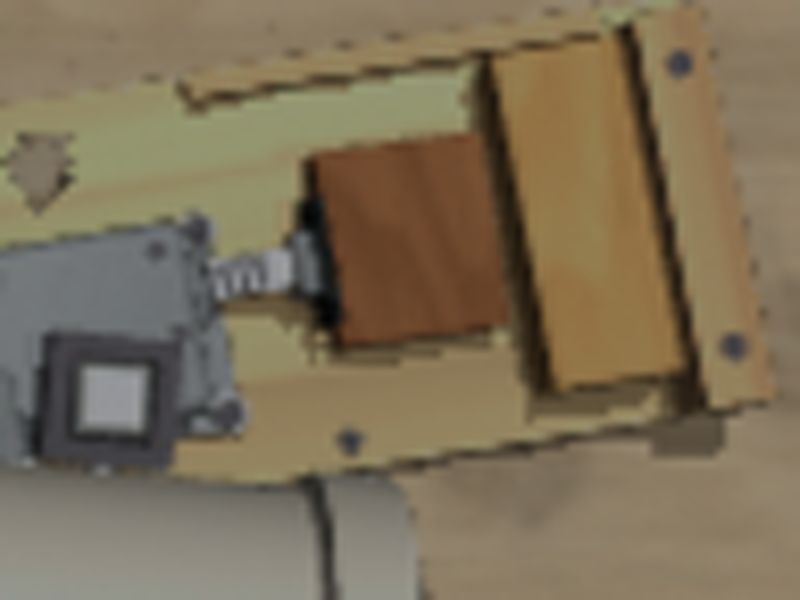

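The jaw now pushes the walnut, and narrow gaps remain at (510,230) and (660,200). Stroke 4, stepped.

Call:
send_rows --series '[[[0.01,-0.066,0,0,-1],[0.022,-0.137,0,0,-1],[0.022,-0.137,0,0,-1],[0.016,-0.105,0,0,-1],[0.013,-0.08,0,0,-1],[0.013,-0.08,0,0,-1]]]'

```text
t: 19.3
tcp_pos: [494.3, 29.4, 56.9]
eef_rot: [-0.08, 0.997, -0.0, -0.0]
force: [-3.9, -4.3, 2.4]
grip_width: 1.003
```

Call:
send_rows --series '[[[-0.002,0.013,0,0,-1],[-0.002,0.013,0,0,-1]]]'

```text
t: 19.55
tcp_pos: [494.1, 31.2, 56.9]
eef_rot: [-0.08, 0.997, -0.0, -0.0]
force: [-3.0, -5.9, 2.4]
grip_width: 0.999
```

Call:
send_rows --series '[[[-0.002,0.013,0,0,-1],[-0.002,0.013,0,0,-1]]]'

```text
t: 19.8
tcp_pos: [493.8, 33.1, 56.9]
eef_rot: [-0.08, 0.997, -0.0, -0.0]
force: [-3.1, -5.6, 3.2]
grip_width: 0.998
```

Call:
send_rows --series '[[[-0.002,0.013,0,0,-1],[-0.002,0.013,0,0,-1]]]'

```text
t: 20.05
tcp_pos: [493.6, 35.0, 57.0]
eef_rot: [-0.08, 0.997, -0.0, -0.0]
force: [-2.9, -7.7, 4.2]
grip_width: 1.0
```

Force is rising (pushing walnut and oak). Continue.

Call:
send_rows --series '[[[-0.001,0.01,0,0,-1],[-0.001,0.01,0,0,-1]]]'

```text
t: 20.3
tcp_pos: [493.5, 36.5, 57.0]
eef_rot: [-0.08, 0.997, -0.0, -0.0]
force: [-2.0, -5.9, 3.1]
grip_width: 1.002
```

Call:
send_rows --series '[[[-0.001,0.01,0,0,-1],[-0.001,0.01,0,0,-1]]]'

```text
t: 20.55
tcp_pos: [493.4, 38.0, 57.0]
eef_rot: [-0.08, 0.997, -0.0, 0.0]
force: [-2.4, -6.2, 3.4]
grip_width: 1.002
```

Call:
send_rows --series '[[[-0.001,0.01,0,0,-1],[-0.001,0.01,0,0,-1]]]'

```text
t: 20.8
tcp_pos: [493.3, 39.5, 57.1]
eef_rot: [-0.08, 0.997, -0.0, 0.0]
force: [-0.7, -7.0, 2.2]
grip_width: 1.007
```

Call:
send_rows --series '[[[-0.001,0.01,0,0,-1],[-0.001,0.01,0,0,-1]]]'

```text
t: 21.05
tcp_pos: [493.3, 40.7, 57.1]
eef_rot: [-0.08, 0.997, -0.001, 0.0]
force: [-1.0, -11.1, 2.7]
grip_width: 1.001
```

```bash
python3 - <<'E'
from look import *
look('9',[620,-110,40],48,36)
E
```

```text
21.05 [493.3  40.7  57.1] [-0.08   0.997 -0.001  0.   ] 1.001 [ -1.  -11.1   2.7] [-0.07  0.13  1.86 -0.    1.14 -1.8 ]
top crop off 333 169
side crop off 246 132
```

View pics/top9c.png

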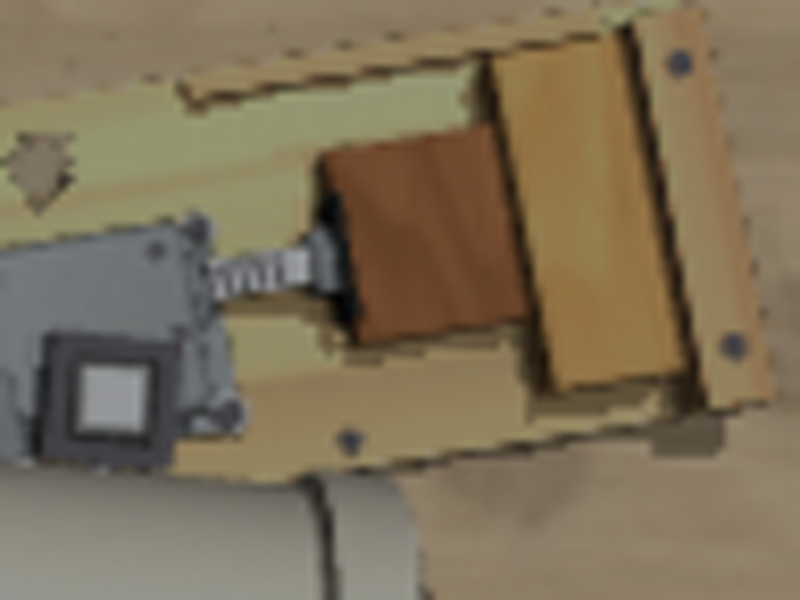

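Walnut now almost at the oak (525,250), and the oak has not moved. Stroke 5 should clamp; fine steps.

Call:
send_rows --series '[[[0.01,-0.066,0,0,-1],[0.021,-0.137,0,0,-1],[0.021,-0.137,0,0,-1],[0.016,-0.105,0,0,-1],[0.014,-0.09,0,0,-1],[0.014,-0.09,0,0,-1]]]'

```text
t: 21.9
tcp_pos: [495.0, 27.7, 56.9]
eef_rot: [-0.08, 0.997, -0.0, -0.0]
force: [-2.6, -5.3, 1.5]
grip_width: 1.002
```

Call:
send_rows --series '[[[-0.0015,0.01,0,0,-1],[-0.0015,0.01,0,0,-1]]]'

```text
t: 22.15
tcp_pos: [494.8, 29.0, 56.9]
eef_rot: [-0.08, 0.997, -0.0, -0.0]
force: [-4.1, -6.0, 3.7]
grip_width: 0.998
```

Call:
send_rows --series '[[[-0.0015,0.01,0,0,-1],[-0.0015,0.01,0,0,-1]]]'

```text
t: 22.4
tcp_pos: [494.6, 30.5, 56.9]
eef_rot: [-0.08, 0.997, -0.0, -0.0]
force: [-3.3, -6.2, 3.5]
grip_width: 0.998
```

Call:
send_rows --series '[[[-0.0015,0.01,0,0,-1],[-0.0015,0.01,0,0,-1]]]'

```text
t: 22.65
tcp_pos: [494.4, 31.9, 56.9]
eef_rot: [-0.08, 0.997, -0.0, -0.0]
force: [-3.6, -7.3, 2.4]
grip_width: 1.0
```

Call:
send_rows --series '[[[-0.0015,0.01,0,0,-1],[-0.0015,0.01,0,0,-1]]]'

```text
t: 22.9
tcp_pos: [494.2, 33.4, 57.0]
eef_rot: [-0.08, 0.997, -0.0, -0.0]
force: [-3.0, -6.2, 3.5]
grip_width: 1.002
```

Call:
send_rows --series '[[[-0.0015,0.01,0,0,-1],[-0.0015,0.01,0,0,-1]]]'

```text
t: 23.15
tcp_pos: [494.0, 34.9, 57.0]
eef_rot: [-0.08, 0.997, -0.0, -0.0]
force: [-3.0, -7.0, 3.7]
grip_width: 1.004
```

Call:
send_rows --series '[[[-0.0015,0.01,0,0,-1],[-0.0015,0.01,0,0,-1]]]'

```text
t: 23.4
tcp_pos: [493.9, 36.4, 57.1]
eef_rot: [-0.08, 0.997, -0.0, 0.0]
force: [-2.0, -6.9, 2.8]
grip_width: 0.996
```

Call:
send_rows --series '[[[-0.0015,0.01,0,0,-1],[-0.0015,0.01,0,0,-1]]]'

```text
t: 23.65
tcp_pos: [493.8, 37.9, 57.1]
eef_rot: [-0.08, 0.997, -0.0, 0.0]
force: [-1.2, -7.7, 2.9]
grip_width: 0.999
```

Call:
send_rows --series '[[[-0.0015,0.01,0,0,-1],[-0.0015,0.01,0,0,-1]]]'

```text
t: 23.9
tcp_pos: [493.7, 39.3, 57.2]
eef_rot: [-0.08, 0.997, -0.001, 0.0]
force: [0.3, -7.8, 4.3]
grip_width: 1.001
```

Call:
send_rows --series '[[[-0.001,0.007,0,0,-1],[-0.001,0.007,0,0,-1]]]'

```text
t: 24.15
tcp_pos: [493.6, 40.2, 57.3]
eef_rot: [-0.08, 0.997, -0.001, 0.0]
force: [-1.2, -9.4, 4.1]
grip_width: 1.0
```

```bash
python3 - <<'E'
from look import *
look('10',[620,-110,40],48,36)
E
```

```text
24.15 [493.6  40.2  57.3] [-0.08   0.997 -0.001  0.   ] 1.0 [-1.2 -9.4  4.1] [-0.07  0.13  1.86 -0.    1.14 -1.8 ]
top crop off 333 169
side crop off 246 132
```

View pics/top10c.png

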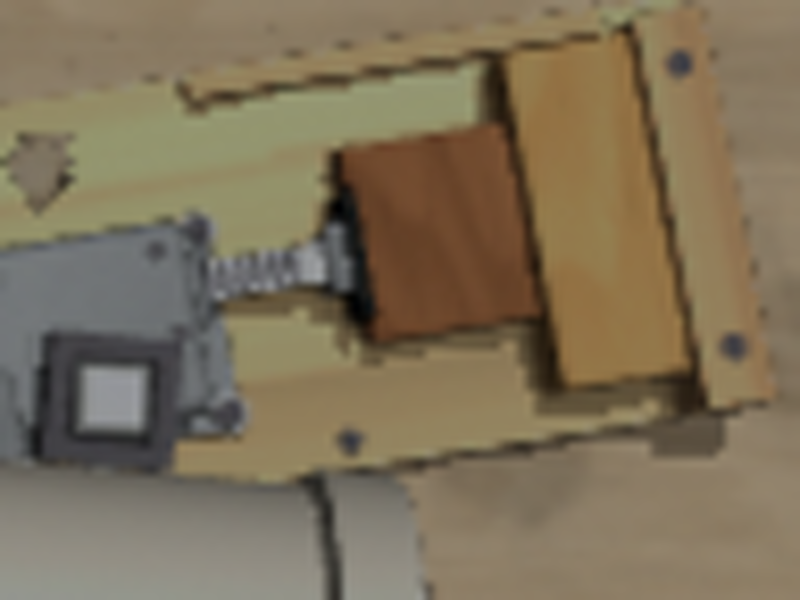

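Call:
send_rows --series '[[[-0.0005,0.004,0,0,-1],[-0.0005,0.004,0,0,-1]]]'

```text
t: 24.5
tcp_pos: [493.6, 40.6, 57.3]
eef_rot: [-0.08, 0.997, -0.001, 0.0]
force: [0.1, -11.1, 3.2]
grip_width: 0.999
```

Call:
send_rows --series '[[[0.01,-0.066,0,0,-1],[0.021,-0.137,0,0,-1],[0.021,-0.137,0,0,-1],[0.018,-0.12,0,0,-1],[0.016,-0.105,0,0,-1],[0.016,-0.105,0,0,-1]]]'

```text
t: 25.25
tcp_pos: [495.5, 25.5, 56.8]
eef_rot: [-0.08, 0.997, -0.0, -0.0]
force: [-1.8, -3.8, 1.7]
grip_width: 1.0
```

Call:
send_rows --series '[[[-0.001,0.007,0,0,-1],[-0.001,0.007,0,0,-1]]]'

```text
t: 25.5
tcp_pos: [495.3, 26.3, 56.9]
eef_rot: [-0.08, 0.997, -0.0, -0.0]
force: [-2.8, -5.2, 2.1]
grip_width: 1.0
```

Call:
send_rows --series '[[[-0.001,0.007,0,0,-1],[-0.001,0.007,0,0,-1]]]'

```text
t: 25.75
tcp_pos: [495.2, 27.1, 56.9]
eef_rot: [-0.08, 0.997, -0.0, -0.0]
force: [-3.8, -6.9, 3.3]
grip_width: 0.999
```

Call:
send_rows --series '[[[-0.001,0.007,0,0,-1],[-0.001,0.007,0,0,-1]]]'

```text
t: 26.0
tcp_pos: [495.0, 28.0, 57.0]
eef_rot: [-0.08, 0.997, -0.001, -0.0]
force: [-4.1, -9.4, 5.0]
grip_width: 1.001
```

Call:
send_rows --series '[[[-0.0008,0.005,0,0,-1],[-0.0008,0.005,0,0,-1]]]'

```text
t: 26.25
tcp_pos: [494.9, 28.6, 57.0]
eef_rot: [-0.08, 0.997, -0.001, -0.0]
force: [-5.0, -10.8, 4.3]
grip_width: 1.0
```

Call:
send_rows --series '[[[-0.0005,0.003,0,0,-1],[-0.0005,0.003,0,0,-1]]]'

```text
t: 26.5
tcp_pos: [494.9, 29.0, 57.0]
eef_rot: [-0.08, 0.997, -0.001, -0.0]
force: [-4.5, -11.8, 4.9]
grip_width: 1.0
```

Clamped well short of the stop, and stiffness is gentle. Raise the push to about 17 N.

Call:
send_rows --series '[[[-0.001,0.007,0,0,-1],[-0.001,0.007,0,0,-1]]]'

```text
t: 26.75
tcp_pos: [494.7, 29.9, 57.1]
eef_rot: [-0.08, 0.997, -0.001, -0.0]
force: [-6.0, -13.5, 6.3]
grip_width: 1.001
```

Call:
send_rows --series '[[[-0.001,0.007,0,0,-1],[-0.001,0.007,0,0,-1]]]'

```text
t: 27.0
tcp_pos: [494.6, 30.7, 57.1]
eef_rot: [-0.08, 0.997, -0.001, -0.0]
force: [-6.0, -15.7, 6.2]
grip_width: 1.0
```

Call:
send_rows --series '[[[-0.001,0.007,0,0,-1],[-0.001,0.007,0,0,-1],[-0.001,0.007,0,0,-1]]]'

```text
t: 27.38
tcp_pos: [494.5, 31.6, 57.2]
eef_rot: [-0.08, 0.997, -0.001, -0.0]
force: [-5.5, -17.7, 6.5]
grip_width: 0.998
```

Call:
send_rows --series '[[[-0.0006,0.003,0,0,-1],[-0.0006,0.003,0,0,-1],[-0.0006,0.003,0,0,-1],[-0.0006,0.003,0,0,-1]]]'

```text
t: 27.88
tcp_pos: [494.4, 31.9, 57.2]
eef_rot: [-0.08, 0.997, -0.001, -0.0]
force: [-5.9, -19.3, 7.0]
grip_width: 1.003
```

```bash
python3 - <<'E'
from look import *
look('11',[620,-110,40],48,36)
E
```

```text
27.88 [494.4  31.9  57.2] [-0.08   0.997 -0.001 -0.   ] 1.003 [ -5.9 -19.3   7. ] [-0.09  0.14  1.86 -0.    1.14 -1.82]
top crop off 333 169
side crop off 246 132
```

View pics/top11c.png

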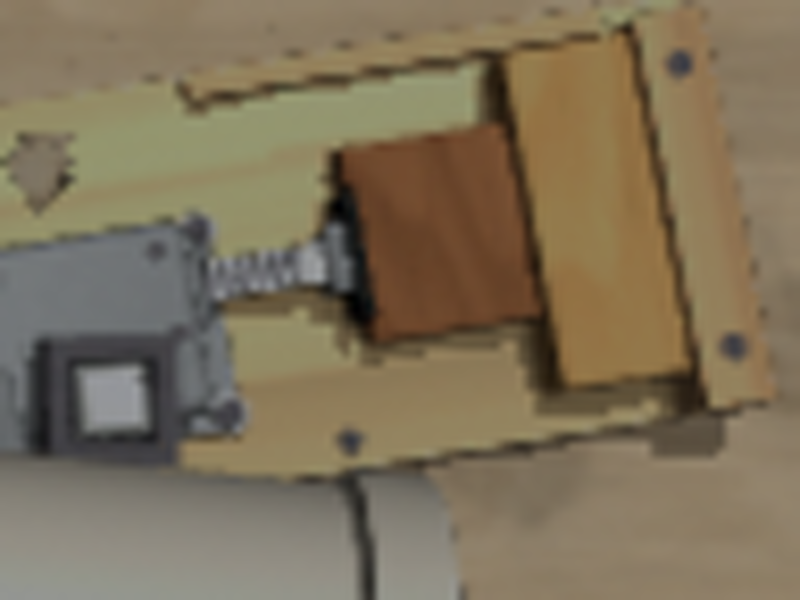

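View pics/side11c.png

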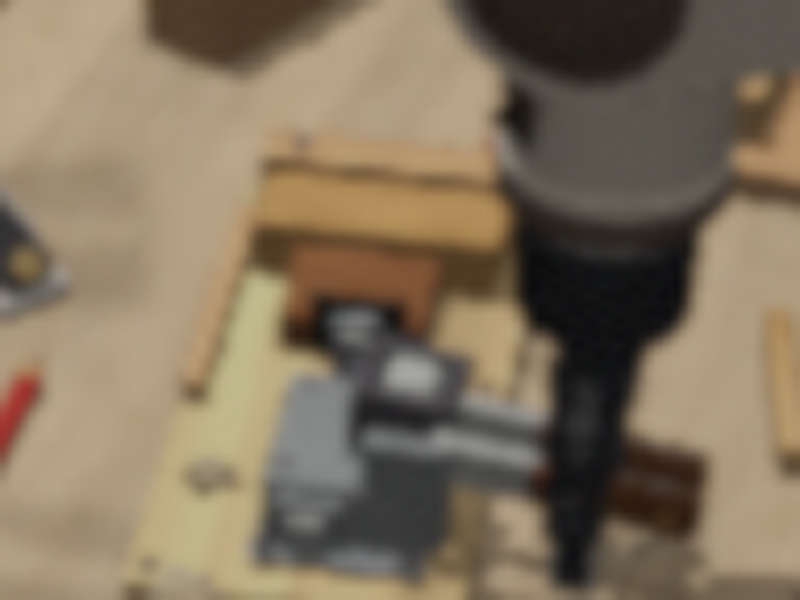

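All closed: jaw on walnut (355,250), walnut on oak (530,230), oak on fence (660,200), with the lever still seated. The wrist reads about 18 N along the push. Hand in.

```bash
python3 - <<'E'
from look import *
print(arm.get_obs()['force']); print(arm.sign_off())
o=arm.get_obs();print(o['t'],o['force'].round(1),o['tcp_pos'].round(1))
E
```

```text
[ -6.75029908 -18.49615682   6.68747143]
the job is handed in; nothing more can be done
None
the job is handed in; nothing more can be done
```

The job is handed in with the lever fitted, the joint clamped and the arm still holding the lever squeezed. `sign_off` gives no verdict.

- **Fitting:** I took the dark-steel lever, not the turquoise look-alike, and lowered it onto the spindle with small force-guided corrections. It landed on the shoulder with the z force rising to 22 N at about the expected height, and pictures after release showed the hub fully down beside the fixed grip.
- **Pumping:** Five full strokes with one finger closed the gaps. The sixth stroke stopped well short of the spindle's stop, which means the wood was clamped.
- **Final hold:** The wrist reads (-6.8, -18.5, 6.7) N, about 17 to 18 N along the push. By the given ratio that is about 25 N at the jaw, which I could not measure directly. The last pictures show the jaw on the walnut, the walnut on the oak and the oak on the fence, with the lever seated.

Three things did not come out cleanly:
- **Cameras:** The two cameras disagreed by about 4 mm in y at the spindle.
- **Gripper force:** A test against the spindle's stop, with the jaw unloaded, showed at least 35 N one-sided at a 20 N setting. I therefore squeezed with the arm and left the gripper fully open.
- **Other things:** The arm did not go near the tape roll, pencil or dowel, but I made no separate check that they had not moved.

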